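# Line up the mill parts in the bench square

## Robot

A 6-joint arm with a two-finger parallel gripper is mounted at the origin on a cart in front of the work surface, level with it; the furniture and walls round the work are solid. World frame = base frame: x ahead of the robot, y to its left, z up, the work surface at z = 0. Lengths are in m, angles in rad, forces in N, time in s.
With the tool pointing down it reaches from about 0.275 to 0.875 m from the base axis. Payload 12.5 kg.
Tool frame: the origin (TCP) lies at the very end of the fingers, on their centre line; the grasp point (between the pads) lies 19 mm behind it; z points along the fingers, y is the direction in which the jaws open and shut (so a half turn about z gives the same grasp; the last joint's range is limited). The gripper opens to 85 mm and grips with 20 to 120 N. Pads are 22 mm wide; open, the fingers measure 114 mm over their backs; the gripper's body (76 mm by 85 mm) begins 54 mm behind the grasp point. The pads swing forward as they close: fully open they stand 13 mm farther back than shut.
Start: joints at [1.238, 0.351, 1.652, -0, 1.139, -0.085], TCP at [0.135, 0.533, 0.199] pointing down, gripper open.
Joint ranges: [-2.75, 2.75], [-0.79, 2.1], [0.01, 2.65], [-1.57, 4.71], [0.07, 3.14], [-2.87, 2.87]. Speed limits (rad/s): [2.22, 2.22, 2.79, 3.14, 3.14, 3.14].

## Interface

Orientations are given as a unit quaternion [w, x, y, z].
In Python, from rig import r, get_image, calibration, order, models gives the robot as it stands.
- The arm moves only by the tool step_arm, never from a script. Its arguments are lists of equal length, an entry for each row: "travel": the shift along the tool's x, y, z in mm, a list of three; "turn": the turn about the tool's z in degrees. In form: {"travel": [[dx, dy, dz], ...], "turn": [turn, ...]}. A call has 1 to 8 rows; each row is the pose to reach, as a shift and turn from the pose measured when the call began, along the tool's axes at that moment; what a row does not reach only later rows make up. A row lasts 1/8 s, in which the tool goes at most 62.5 mm and 10.7 degrees, less where a joint would pass 70% of its speed; a pose out of reach is approached as far as the arm can. A call with a gripper value outside its range is refused whole. "claw" is the gripper's target within -1 to 1 (fully open at 1, half-way at 0, shut at -1), set as the call begins (left out, the last holds). The fingers move at their own pace and stop on an object; the grip force is fixed at half the most. Time passes only in rows, so rows that repeat a pose let the fingers close. It gives the time, the measured TCP pose, the force and the opening at its end, in the units of the state.
- r.observe(): the state, without advancing time (a new reading comes with each control period).
- get_image(name): name is "scene" or "top" or "wrist"; returns the picture (384x512x3 uint8, blue, green, red); there is no depth.
- calibration(name): a dict with "fx", "fy", "cx", "cy" (pixels), "position" and "attitude" of the camera in the world. Camera axes: x right, y up, looking along -z (the intrinsics and any distortion apply to the point x, -y, -z); pixel columns grow to the right and rows downward; lengths in m; the calibration is good to about 2 mm. A picture is of the moment at which its call begins: read the wrist's pose just before it. calibration takes no time and is no camera call; for the wrist camera it gives the pose at the moment of the call.
- order.job_done(): hands the job in, once; it reports no verdict.
Trained networks look in the newest picture that a camera, given by its name, has taken for a name from the list of things; names that differ only in an ending like _2 or _b are one class to them, and where a whole thing is asked for, a point or a joint stands for the part that bears it (a point fixed in the world has none). Each returns a list of dicts, best first, with "confidence" (0 to 1); they miss things now and then, are a little off and sometimes report something else, mostly with a low value. They report only what shows in the picture. A call takes as long as a camera call. They do not tell look-alikes from the thing itself.
- models.boxes_of(label, camera): "rect" ([left, top, width, height] in pixels, round what is visible of it).
- models.silhouettes(label, camera): "region" (384x512 bool, what is visible of it) and "rect" ([left, top, width, height] in pixels, round what is visible of it).
The state is a dict: "t": time; "joint_positions": joint angles; "joint_velocities": joint speeds; "joint_efforts": joint torques, N m; "position": TCP position; "ee_rot": TCP orientation; "contact_force": force on the tool from outside, world axes, zero at the start; "wrist_torque": the same for the moment, N m; "gripper_width": opening from 0.0 (shut) to 1.0 (fully open).
Only numpy, scipy, OpenCV 4.12 (cv2) and the standard library are available. Lean on these libraries where they do the work, as an engineer would, in place of code of your own. Each camera call takes 0.05 s, during which the arm holds its last target. There are 200 camera calls.

## Task

Push the ring sieve along the worktop into the corner of the steel bench square until it touches both arms. Then push the spare rotor the same way until it touches both the square's long arm and the sieve, the sieve staying snug in its corner. Only push: neither part may be lifted or tipped, and leave the other things on the worktop where they are.

Things in the scene. Friction and masses are not known exactly. Their poses are not given: they have to be found in the camera images.
- square: L-shaped square of bare steel bar, fixed, 22 mm high, bars 14 mm thick, turned up to 0.2 rad. Origin: inner corner, at worktop height. The long arm's inner face runs along y from the origin 170 mm towards -y (robot's right), the short arm's along x, 90 mm towards -x (towards the robot). The parts belong between the arms, where x < 0 and y < 0.
- sieve: ring sieve: a round grey metal ring, open on top, 83 mm outside diameter, 36 mm high, 0.08 to 0.15 kg. Origin: centre of its underside; z up. Touching both arms, its origin is at about x = -41.5 mm, y = -41.5 mm of the square.
- rotor: spare rotor: solid grey toothed wheel with a low hub on top, 65 mm diameter over the teeth, 40 mm high (rim 33 mm), 0.2 to 0.4 kg. Origin: centre of its underside; z up. Touching the long arm and the sieve, its origin is about 33 mm from the arm's face and 74 mm from the sieve's origin: about x = -33 mm, y = -115 mm of the square.
- jar: bystander: glass jar with black cap, 61 mm diameter, 100 mm high, to the left of the sieve; origin under its centre
- vial: bystander: small glass vial with a white cap, 27 mm diameter, 76 mm high, beyond the right end of the square; origin under its centre
- cup: bystander: empty round foil cup, 38 mm diameter, 10 mm high, near the front edge; origin under its centre
- timer: bystander: white timer, 58 x 64 mm, 20 mm high, at the right beyond the rotor; origin under its centre
- tape: bystander: roll of tape lying flat, 82 mm diameter, 19 mm high, far left; origin under its centre
- spanner: bystander: flat spanner, 157 mm long, 6 mm high, at the left; origin under its centre
Things that resemble listed ones, but are neither listed nor needed, are in the scene too. Leave any blue or turquoise look-alike of the sieve alone.

How it is judged:
By the outcome, as a careful person would: the job done as asked, in the order asked, and still so for the second after the job is handed in, with the robot touching nothing.
It also fails if it takes over 61 s, if anything falls off the work surface, if the arm or the gripper's body presses on something with over 40 N, if the wrist force passes 120 N, or if a joint passes its speed limit or range.

## Working session

There is one attempt and no reset: what is moved stays moved. The work goes in short steps, Python scripts to look and compute and a tool call to move; the robot and the scene stay as the last step left them, time stands still between calls to the robot, and variables do not carry over. Pictures are saved under pics/ and viewed, about 8 in all and at most 12, crops included, and the job is handed in when it is done.

Besides the shell and the picture viewer there is one more tool, called after "Call:" as name([rows], argument=value, ...), one row to a line, values as JSON. step_arm: Moves the arm, as the interface text tells. Its arguments: {"type":"object","properties":{"travel":{"type":"array","items":{"type":"array","items":{"type":"number"}}},"turn":{"type":"array","items":{"type":"number"}},"claw":{"type":"number"}},"required":["travel","turn"]}

```bash
ls; mkdir -p pics; python3 - <<'E'
from rig import r,get_image,calibration,models
import cv2,numpy as np
s=r.observe();print(s['t'],s['position'],s['ee_rot'],s['contact_force'])
for n in("top","scene"):
    im=get_image(n);cv2.imwrite(f'pics/{n}1.png',cv2.resize(im,(800,600)));print(n,calibration(n))
    if n=="top":
        for l in("square","sieve","rotor"):
            print(l,[(np.round(b['rect']),round(b['confidence'],2)) for b in models.boxes_of(l,n)])
E
```

```text
pics
0.0 [0.13476762 0.53285576 0.19805861] [-1.16102500e-04  1.23591227e-01  9.92333049e-01 -5.61788000e-04] [ 0.36346961 -0.40801989  0.16456196]
top {'fx': 455.7598285495506, 'fy': 455.7598285495506, 'cx': 254.24887842563933, 'cy': 193.32820881241386, 'position': array([ 0.32507328, -0.00644902,  1.52981573]), 'attitude': array([ 0.70574129,  0.04995442, -0.04387454, -0.70534305])}
square [(array([209., 155.,  53.,  30.]), 0.61)]
sieve [(array([355., 207.,  27.,  23.]), 0.77), (array([170., 163.,  26.,  22.]), 0.56)]
rotor [(array([314., 206.,  18.,  18.]), 0.52)]
scene {'fx': 451.20699207278506, 'fy': 451.20699207278506, 'cx': 258.28030306514364, 'cy': 188.03157709542333, 'position': array([1.21543059, 0.09786526, 1.09598959]), 'attitude': array([0.62726854, 0.1954662 , 0.21229563, 0.72336554])}
```

View pics/top1.png

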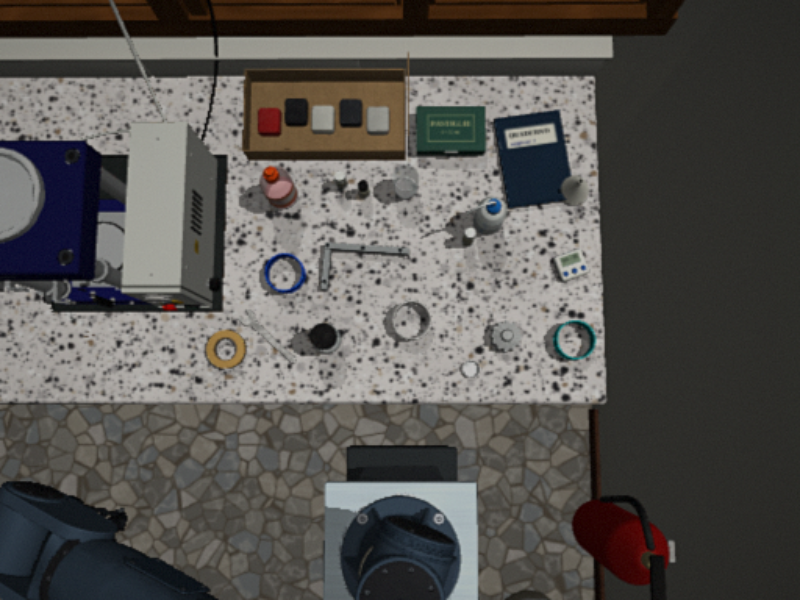

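View pics/scene1.png

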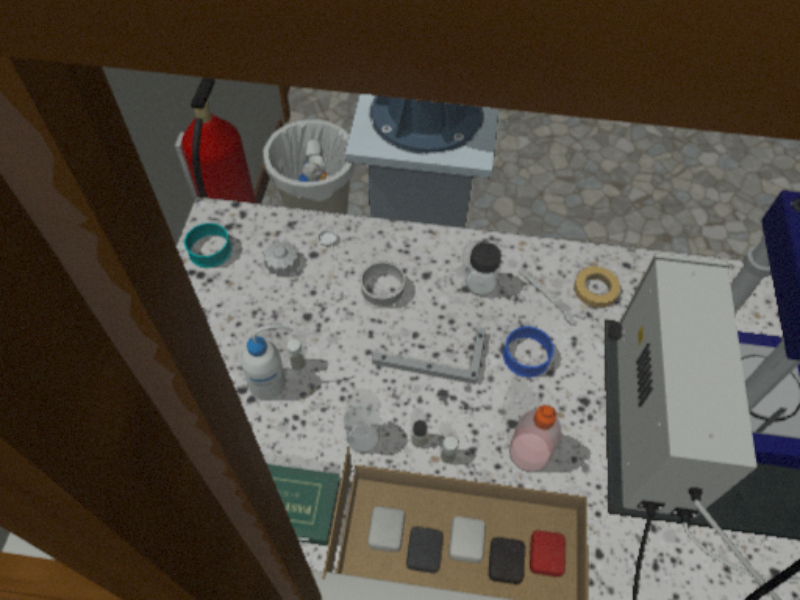

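The top view (800x600 scale) shows these sieve look-alikes: blue ring (285,272), grey metal ring (408,321) and turquoise ring (574,340). By the description I choose the grey one. The only rotor is at (506,335). The square's corner is at about (328,250), its long arm runs to (408,252) and its short arm to (324,288). The jar is at (323,336), the cup at (470,369) and the vial at (470,236). Next: a close crop and coordinates.

```bash
cat > h.py <<'E'
import numpy as np,cv2
from scipy.spatial.transform import Rotation as R
from rig import r,get_image,calibration,models
def rot(q): return R.from_quat([q[1],q[2],q[3],q[0]])
def p2w(c,u,v,z):
    d=rot(c['attitude']).apply([(u-c['cx'])/c['fx'],-(v-c['cy'])/c['fy'],-1])
    return c['position']+d*(z-c['position'][2])/d[2]
def w2p(c,P):
    q=rot(c['attitude']).inv().apply(np.asarray(P,float)-c['position'])
    return np.stack([c['cx']+c['fx']*q[...,0]/-q[...,2],c['cy']-c['fy']*q[...,1]/-q[...,2]],-1)
E
python3 - <<'E'
from h import *
c=calibration("top")
im=get_image("top")
cv2.imwrite('pics/crop.png',cv2.resize(im[145:245,195:345],(800,533),interpolation=cv2.INTER_CUBIC))
k=.64
for n,u,v,z in [("corner_in",331,251,.022),("longend",409,255,.022),("shortend",329,290,.022),("sieve",409,321,.036),("rotor",506,335,.04),("jar",323,336,.1),("cup",470,369,.01),("vial",470,235,.076),("timer",571,265,.02),("turq",575,340,.036),("bottle",490,215,.1)]:
    print(n,p2w(c,u*k,v*k,z).round(3))
w=calibration("wrist");s=r.observe();T=rot(s['ee_rot'])
print(T.as_matrix().round(3));print("cam in tool",T.inv().apply(w['position']-s['position']).round(3),(T.inv()*rot(w['attitude'])).as_matrix().round(2),w['fx'])
E
```

```text
corner_in [0.638 0.15  0.022]
longend [ 0.629 -0.019  0.022]
shortend [0.553 0.153 0.022]
sieve [ 0.484 -0.018  0.036]
rotor [ 0.454 -0.221  0.04 ]
jar [0.447 0.156 0.1  ]
cup [ 0.385 -0.148  0.01 ]
vial [ 0.66  -0.145  0.076]
timer [ 0.607 -0.367  0.02 ]
turq [ 0.444 -0.366  0.036]
bottle [ 0.697 -0.185  0.1  ]
[[-0.969  0.245 -0.   ]
 [ 0.245  0.969 -0.   ]
 [ 0.    -0.    -1.   ]]
cam in tool [ 0.071  0.    -0.174] [[-0.    0.96  0.28]
 [ 1.    0.    0.  ]
 [-0.    0.28 -0.96]] 293.9986626999306
```

View pics/crop.png

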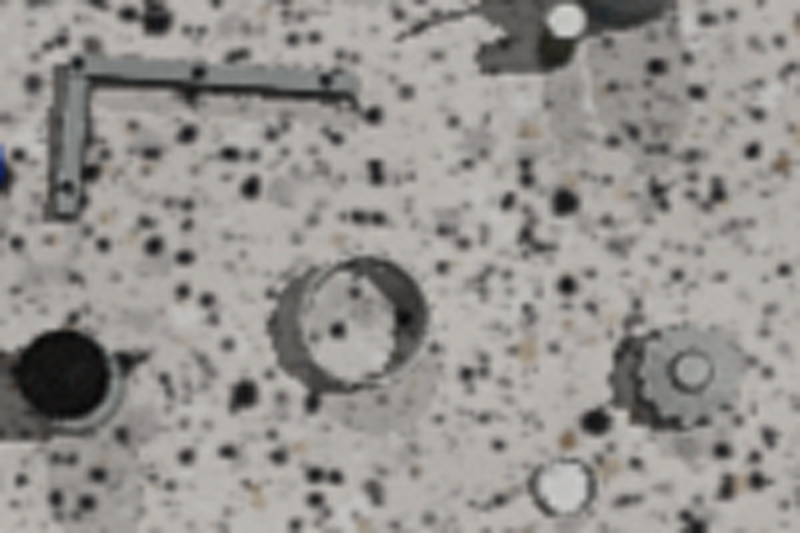

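The crop shows, in crop pixels:
- grey sieve centred at about (361,325)
- rotor hub at (692,370)
- square's inner corner at (87,80), ends at (355,97) and (78,215)
- jar at (65,373) and cup at (563,487)

The push line from sieve to corner is about 49° in the world. I'll move over it, yaw to 49.5° and set the jaws about 50 mm apart, to push with two fingers.

Call:
step_arm([
  [-40, -27, -6],
  [-80, -55, -12],
  [-120, -82, -18],
  [-160, -110, -24],
  [-200, -137, -31],
  [-240, -165, -37],
  [-280, -192, -43],
  [-320, -220, -50],
], turn=[9, 18, 27, 36, 45, 54, 63, 72], claw=0.18)

```text
t: 1.3
position: [0.3919, 0.24, 0.2488]
ee_rot: [0.0, 0.685, 0.728, -0.0]
contact_force: [-0.6, -0.2, 0.0]
gripper_width: 0.587
```

```bash
cat > to.py <<'E'
import sys,numpy as np
from h import *
# usage: to.py x y z yawdeg -> tool travel mm and turn
s=r.observe();T=rot(s['ee_rot']);x=T.as_matrix()[:,0];yaw=np.degrees(np.arctan2(x[1],x[0]))
a=list(map(float,sys.argv[1:]))
print("t",s['t'],"pos",s['position'].round(4),"yaw",yaw.round(1),"F",np.round(s['contact_force'],1),"w",round(s['gripper_width'],2))
if a: print("travel",(T.inv().apply(np.array(a[:3])-s['position'])*1000).round(1),"turn",round((yaw-a[3]+180)%360-180,1))
E
python3 to.py .56 .05 .25 49.5
```

```text
t 1.3 pos [0.3919 0.24   0.2488] yaw 93.5 F [-0.6 -0.2  0. ] w 0.59
travel [-199.9  156.1   -1.2] turn 44.0
```

Call:
step_arm([
  [-33, 26, 0],
  [-66, 52, 0],
  [-100, 78, 0],
  [-133, 104, 0],
  [-166, 130, 0],
  [-200, 156, 0],
  [-200, 156, 0],
], turn=[7.5, 15, 22.5, 30, 37, 44, 44])

```text
t: 2.17
position: [0.561, 0.048, 0.2483]
ee_rot: [0.0, 0.909, 0.417, -0.0]
contact_force: [0.2, 1.3, -0.6]
gripper_width: 0.589
```

```bash
python3 - <<'E'
from h import *
c=calibration("wrist");im=get_image("wrist");np.save('w1.npy',im);np.save('c1.npy',c,allow_pickle=True)
o=im.copy()
for P in [(.638,.15,.022),(.629,-.019,.022),(.553,.153,.022),(.484,-.018,.036),(.454,-.221,.04)]:
    u=w2p(c,P);print(u.round());cv2.circle(o,tuple(int(i) for i in u),2,(0,0,255),-1)
cv2.imwrite('pics/w1.png',cv2.resize(o,(800,600),interpolation=cv2.INTER_CUBIC))
for l in("square","sieve","rotor"):
    for m in models.silhouettes(l,"wrist"):
        print(l,np.round(m['rect']),round(m['confidence'],2),m['region'].sum())
E
```

```text
[252.  61.]
[327. 167.]
[201. 106.]
[248. 234.]
[318. 336.]
square [194.  42. 143. 122.] 0.56 2611
sieve [130.   0.  77.  62.] 0.65 1538
sieve [225. 195.  57.  67.] 0.55 1511
sieve [364. 353.  24.  31.] 0.55 371
rotor [296. 303.  25.  30.] 0.75 515
```

View pics/w1.png

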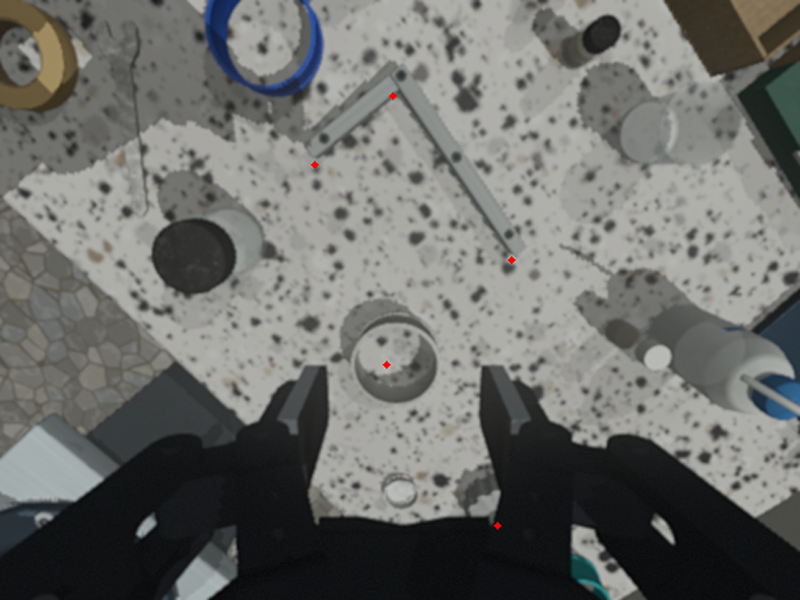

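The wrist view shows:
- square's inner corner at about (397,92), ends at about (510,256) and (316,156)
- sieve rim centred at about (396,360), clear of everything
- jar at (195,256) and cup at (400,488)
- rotor half hidden at about (480,492)

I'll fit the square and sieve against the image.

```bash
cat > fit.py <<'E'
from h import *
from scipy.optimize import minimize
def sqpoly(p):
    x,y,t=p;c,s=np.cos(t),np.sin(t)
    L=np.array([(0,0),(0,-.17),(.014,-.17),(.014,.014),(-.09,.014),(-.09,0)])
    return L@np.array([[c,s],[-s,c]])+[x,y]
def hull(c,lo,z):
    P=[np.c_[lo,np.full(len(lo),h)] for h in(0,z)]
    return [w2p(c,q) for q in P]
def mask_sq(c,p):
    m=np.zeros((384*4,512*4),np.uint8)
    b,t=hull(c,sqpoly(p),.022)
    for i in range(6):
        j=(i+1)%6;cv2.fillPoly(m,[(np.array([b[i],b[j],t[j],t[i]])*4).round().astype(int)],1)
    cv2.fillPoly(m,[(t*4).round().astype(int)],1)
    return cv2.resize(m.astype(np.float32),(512,384),interpolation=cv2.INTER_AREA)
def mask_cy(c,p,rad,z):
    a=np.linspace(0,2*np.pi,60);lo=np.c_[p[0]+rad*np.cos(a),p[1]+rad*np.sin(a)]
    m=np.zeros((384*4,512*4),np.uint8)
    h=cv2.convexHull((np.vstack(hull(c,lo,z))*4).astype(np.float32)).round().astype(int)
    cv2.fillPoly(m,[h],1);return cv2.resize(m.astype(np.float32),(512,384),interpolation=cv2.INTER_AREA)
def fit(f,reg,p0,d):
    reg=reg.astype(np.float32)
    cost=lambda p:1-np.minimum(f(p),reg).sum()/np.maximum(f(p),reg).sum()
    s=np.vstack([p0]+[np.array(p0)+np.eye(len(p0))[i]*d[i] for i in range(len(p0))])
    o=minimize(cost,p0,method='Nelder-Mead',options=dict(initial_simplex=s,xatol=1e-4,fatol=1e-4));return o.x,o.fun
def cyl(c,label,cam,p0,rad,z,tol=25):
    for m in models.silhouettes(label,cam):
        v,u=np.nonzero(m['region']);e=w2p(c,[*p0,z/2])
        if np.hypot(u.mean()-e[0],v.mean()-e[1])<tol: return fit(lambda p:mask_cy(c,p,rad,z),m['region'],p0,[.01,.01])
E
python3 - <<'E'
from fit import *
for n in("wrist","top"):
    c=calibration(n);im=get_image(n)
    m=models.silhouettes("square",n)
    if m:
        p,f=fit(lambda p:mask_sq(c,p),m[0]['region'],[.636,.15,-.05],[.01,.01,.08]);print(n,"square",p.round(4),round(f,2))
        if n=="wrist":
            o=im.copy()
            for q,col in zip(hull(c,sqpoly(p),.022),[(255,0,0),(0,0,255)]):cv2.polylines(o,[q.round().astype(int)],True,col,1)
    print(n,"sieve",cyl(c,"sieve",n,[.484,-.018],.0415,.036))
    print(n,"rotor",cyl(c,"rotor",n,[.454,-.221],.0325,.036))
cv2.imwrite('pics/w2.png',cv2.resize(o[20:200,170:410],(800,600),interpolation=cv2.INTER_CUBIC))
E
```

```text
wrist square [ 0.6459  0.1507 -0.0747] 0.12
wrist sieve (array([ 0.49024771, -0.02329162]), np.float64(0.5236460566520691))
wrist rotor (array([ 0.45019293, -0.21724115]), np.float64(0.7152298092842102))
top sieve (array([ 0.49533789, -0.01496777]), np.float64(0.9904099702835083))
top rotor (array([ 0.45412754, -0.22495623]), np.float64(0.10912734270095825))
```

View pics/w2.png

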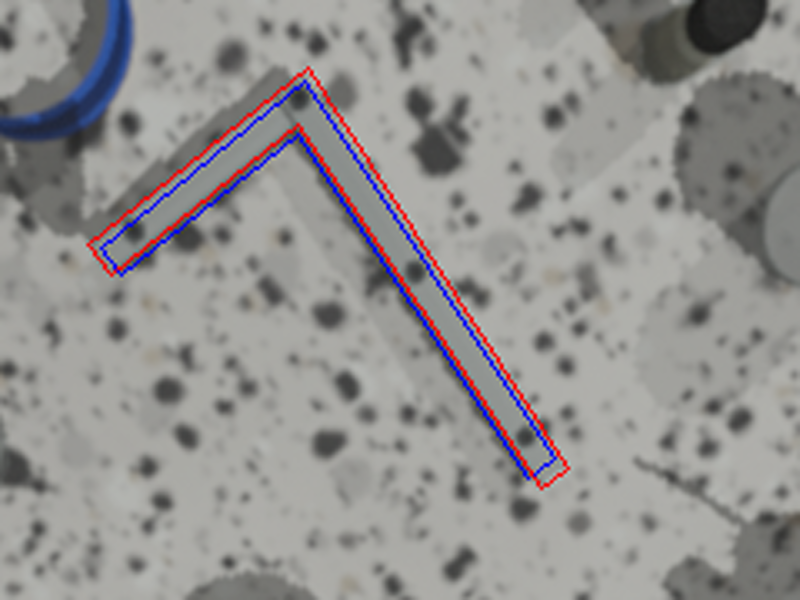

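The square fit is tight: corner (0.646, 0.151), turn −0.075. The sieve rim gives about (0.493, −0.020). Target for the sieve is (0.6015, 0.1124), a push of about 171 mm at 50.7°. I'll go behind it.

```bash
python3 to.py .4537 -.068 .009 50.7
```

```text
t 2.775 pos [0.5598 0.0501 0.2489] yaw 49.5 F [-0.2  0.4 -0.6] w 0.59
travel [-158.7   -4.1  239.9] turn -1.2
```

Call:
step_arm([
  [-40, -1, 20],
  [-80, -2, 50],
  [-120, -3, 80],
  [-159, -4, 120],
  [-159, -4, 160],
  [-159, -4, 200],
  [-159, -4, 225],
  [-159, -4, 240],
], turn=[-0.5, -1, -1.2, -1.2, -1.2, -1.2, -1.2, -1.2])

```text
t: 3.78
position: [0.4534, -0.0682, 0.0079]
ee_rot: [-0.0, 0.904, 0.428, -0.0]
contact_force: [1.0, -0.3, -0.1]
gripper_width: 0.592
```

```bash
python3 - <<'E'
from h import *
c=calibration("wrist");im=get_image("wrist")
cv2.imwrite('pics/w3.png',cv2.resize(im,(800,600),interpolation=cv2.INTER_CUBIC))
for P in [(.6459,.1507,.022),(.493,-.02,.036)]: print((w2p(c,P)*1.5625).round())
E
python3 to.py .5736 .0784 .009 50.7
```

```text
[ 455. -973.]
[404. 199.]
t 3.825 pos [ 0.4528 -0.0681  0.0069] yaw 50.7 F [-1.6  0.6 -1.9] w 0.59
travel [189.8   0.8  -2.2] turn 0.0
```

View pics/w3.png

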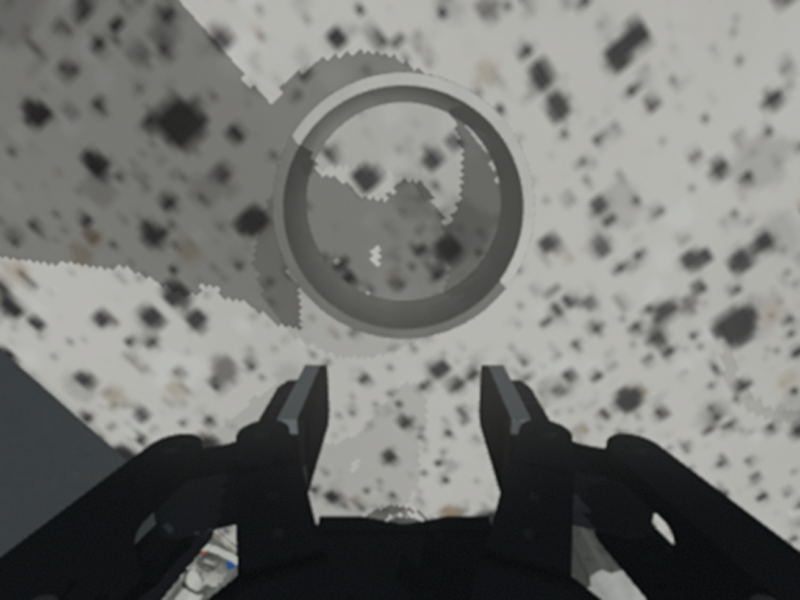

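The sieve is centred between the fingers (rim centre (403,205), predicted (404,199)), clear ahead of them. Pushing.

Call:
step_arm([
  [10, 0, -1],
  [25, 0, -2],
  [42, 0, -2],
  [60, 0, -2],
  [80, 0, -2],
  [100, 0, -2],
  [120, 0, -2],
  [138, 0, -2],
], turn=[0, 0, 0, 0, 0, 0, 0, 0])

```text
t: 4.82
position: [0.541, 0.0399, 0.0088]
ee_rot: [-0.001, 0.904, 0.429, -0.001]
contact_force: [0.8, -0.1, -0.0]
gripper_width: 0.59
```

Call:
step_arm([
  [10, 0, 0],
  [20, 0, 0],
  [28, 0, 0],
  [34, 0, 0],
  [38, 0, 0],
  [40, 0, 0],
], turn=[0, 0, 0, 0, 0, 0])

```text
t: 5.58
position: [0.5664, 0.0709, 0.0087]
ee_rot: [-0.001, 0.904, 0.428, -0.001]
contact_force: [0.3, -0.6, -0.1]
gripper_width: 0.591
```

```bash
python3 - <<'E'
from h import *
c=calibration("wrist");im=get_image("wrist")
cv2.imwrite('pics/w4.png',cv2.resize(im,(800,600),interpolation=cv2.INTER_CUBIC))
print((w2p(c,[(.6015,.1124,.036),(.6459,.1507,.022)])*1.5625).round())
E
python3 to.py .5736 .0784 .009 50.7
```

```text
[[406. 224.]
 [439.  32.]]
t 5.625 pos [0.5664 0.071  0.0087] yaw 50.7 F [ 0.7 -0.1  0.3] w 0.59
travel [10.3  0.9 -0.3] turn 0.0
```

View pics/w4.png

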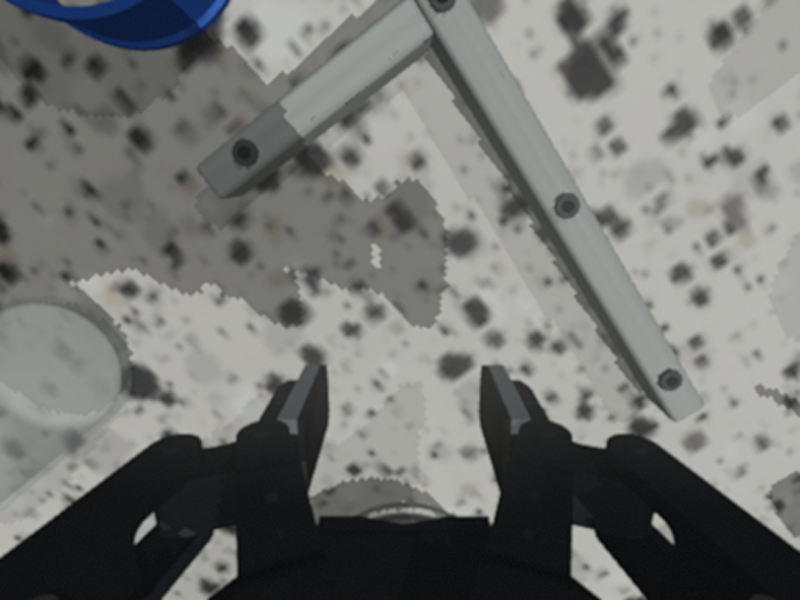

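The sieve did not come along: between the fingers the bench is bare, and a ring rim shows behind them at about (405,508). I'll look from the top and scene cameras.

```bash
python3 - <<'E'
from h import *
c=calibration("wrist");print(p2w(c,405/1.5625,505/1.5625,.036).round(3))
a=get_image("top")[130:274,200:392];b=get_image("scene")[110:302,180:436]
cv2.imwrite('pics/ts.png',np.hstack([cv2.resize(a,(400,300)),cv2.resize(b,(400,300))]))
E
```

```text
[0.534 0.03  0.036]
```

View pics/ts.png

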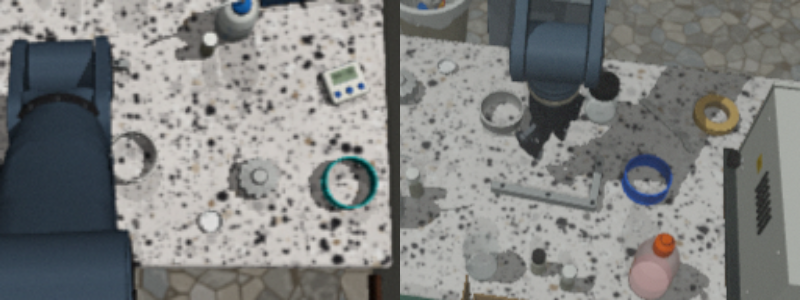

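In the top crop the sieve is at about (132,157), seemingly close to where it was. In the scene crop it is at (502,112), to the right of the gripper, whose fingers end at about (535,150). So the fingers seem to have passed over it. I'll check by projection where the fingertips really are, and whether the sieve moved.

```bash
python3 - <<'E'
from h import *
s=r.observe();T=rot(s['ee_rot']);c=calibration("scene")
f=lambda u:((u-[180,110])/.64+[400,0]).round()   # ts.png coordinates
for y in(-.03,0,.03):
  for d in(0,.02,.04,.06): print(y,d,f(w2p(c,s['position']+T.apply([0,y,-d]))))
print("sieve@",f(w2p(c,(.493,-.02,.036))),f(w2p(c,(.508,-.002,.036))))
c=calibration("top");new=get_image("top");old=cv2.resize(cv2.imread('pics/top1.png'),(512,384),interpolation=cv2.INTER_AREA)
d=np.abs(new.astype(int)-old).sum(2)
print("moved px in sieve right half, rotor:",(d[190:225,255:280]>90).mean(),(d[200:230,305:340]>90).mean())
sub=old[190:222,258:279];m=cv2.matchTemplate(new[180:232,248:292],sub,cv2.TM_CCOEFF_NORMED);print(cv2.minMaxLoc(m),"unmoved=(10,10)")
E
```

```text
-0.03 0 [559. 147.]
-0.03 0.02 [559. 141.]
-0.03 0.04 [560. 135.]
-0.03 0.06 [561. 129.]
0 0 [547. 156.]
0 0.02 [547. 151.]
0 0.04 [548. 145.]
0 0.06 [548. 139.]
0.03 0 [535. 166.]
0.03 0.02 [535. 161.]
0.03 0.04 [535. 155.]
0.03 0.06 [536. 149.]
sieve@ [503. 108.] [511. 116.]
moved px in sieve right half, rotor: 0.07657142857142857 0.07142857142857142
(-0.3351726531982422, 0.9911665320396423, (3, 14), (10, 10)) unmoved=(10,10)
```

The sieve is unmoved (match at the original spot, 0.99). Both the wrist and scene pictures put the fingertips about 40–60 mm above the reported TCP, so the fingers passed over it. I'll feel for the bench carefully over this bare spot.

Call:
step_arm([
  [0, 0, 2],
  [0, 0, 4],
  [0, 0, 6],
  [0, 0, 6],
], turn=[0, 0, 0, 0])

```text
t: 6.28
position: [0.566, 0.0707, 0.0025]
ee_rot: [-0.001, 0.904, 0.428, -0.001]
contact_force: [0.7, -0.3, 0.4]
gripper_width: 0.589
```

Call:
step_arm([
  [0, 0, 2],
  [0, 0, 4],
  [0, 0, 5],
  [0, 0, 5],
], turn=[0, 0, 0, 0])

```text
t: 6.78
position: [0.566, 0.0707, -0.0026]
ee_rot: [-0.001, 0.904, 0.428, -0.001]
contact_force: [-0.2, -0.2, 0.1]
gripper_width: 0.588
```

Call:
step_arm([
  [0, 0, 2],
  [0, 0, 4],
  [0, 0, 6],
  [0, 0, 8],
  [0, 0, 8],
], turn=[0, 0, 0, 0, 0])

```text
t: 7.4
position: [0.5658, 0.0707, -0.0108]
ee_rot: [-0.001, 0.904, 0.428, -0.001]
contact_force: [0.2, -0.1, -0.1]
gripper_width: 0.589
```

TCP is 11 mm "below" the bench with no contact, so the tool frame is offset. I'll keep feeling downwards.

Call:
step_arm([
  [0, 0, 3],
  [0, 0, 6],
  [0, 0, 9],
  [0, 0, 12],
  [0, 0, 12],
], turn=[0, 0, 0, 0, 0])

```text
t: 8.02
position: [0.5656, 0.0707, -0.0231]
ee_rot: [-0.001, 0.904, 0.428, -0.001]
contact_force: [-0.7, 1.0, 0.2]
gripper_width: 0.588
```

Call:
step_arm([
  [0, 0, 2],
  [0, 0, 4],
  [0, 0, 6],
  [0, 0, 6],
], turn=[0, 0, 0, 0])

```text
t: 8.52
position: [0.5655, 0.0707, -0.0292]
ee_rot: [-0.001, 0.904, 0.428, -0.002]
contact_force: [-0.4, 0.2, -1.0]
gripper_width: 0.589
```

Call:
step_arm([
  [0, 0, 1],
  [0, 0, 2],
  [0, 0, 3],
  [0, 0, 4],
  [0, 0, 4],
], turn=[0, 0, 0, 0, 0])

```text
t: 9.15
position: [0.5655, 0.0707, -0.0333]
ee_rot: [-0.001, 0.904, 0.428, -0.002]
contact_force: [0.1, 0.4, 0.1]
gripper_width: 0.593
```

Call:
step_arm([
  [0, 0, 1],
  [0, 0, 2],
  [0, 0, 3],
  [0, 0, 3],
], turn=[0, 0, 0, 0])

```text
t: 9.65
position: [0.5655, 0.0707, -0.0357]
ee_rot: [-0.001, 0.904, 0.428, -0.002]
contact_force: [-4.3, -0.8, 7.5]
gripper_width: 0.588
```

Call:
step_arm([
  [0, 0, 1],
  [0, 0, 2],
  [0, 0, 3],
  [0, 0, 3],
], turn=[0, 0, 0, 0])

```text
t: 10.15
position: [0.5657, 0.0706, -0.0359]
ee_rot: [-0.001, 0.904, 0.428, -0.002]
contact_force: [-15.1, -1.6, 40.3]
gripper_width: 0.591
```

Bench contact is at TCP z ≈ −0.0355, so the fingertips sit about 35 mm above the reported TCP at this opening. I'll back off, go around above the sieve, and repeat with TCP z ≈ −0.026 (tips about 9 mm up).

Call:
step_arm([
  [0, 0, -10],
  [0, 0, -40],
  [0, 0, -80],
  [0, 0, -110],
  [-40, 0, -110],
  [-90, 0, -110],
  [-140, 0, -110],
  [-178, 0, -110],
], turn=[0, 0, 0, 0, 0, 0, 0, 0])

```text
t: 11.15
position: [0.4522, -0.0683, 0.0746]
ee_rot: [-0.001, 0.904, 0.428, -0.002]
contact_force: [-0.1, -0.8, -0.1]
gripper_width: 0.587
```

```bash
python3 to.py .4475 -.0755 -.026 50.7
```

```text
t 11.15 pos [ 0.4522 -0.0683  0.0746] yaw 50.7 F [-0.1 -0.8 -0.1] w 0.59
travel [ -8.3   1.1 100.6] turn 0.0
```

Call:
step_arm([
  [-8, 1, 20],
  [-8, 1, 50],
  [-8, 1, 80],
  [-8, 1, 95],
  [-8, 1, 100],
  [-8, 1, 100],
], turn=[0, 0, 0, 0, 0, 0])

```text
t: 11.9
position: [0.4479, -0.0752, -0.025]
ee_rot: [-0.001, 0.904, 0.428, -0.001]
contact_force: [0.2, 0.1, -0.0]
gripper_width: 0.588
```

Call:
step_arm([
  [10, 0, 0],
  [22, 0, 0],
  [34, 0, 0],
  [46, 0, 0],
  [58, 0, 0],
  [58, 0, 0],
], turn=[0, 0, 0, 0, 0, 0])

```text
t: 12.65
position: [0.4852, -0.0296, -0.0252]
ee_rot: [-0.0, 0.903, 0.429, -0.001]
contact_force: [0.1, -0.2, -0.5]
gripper_width: 0.587
```

```bash
cat > ring.py <<'E'
from h import *
# rim circle in wrist view: rectify to the plane z=.036 (1 px = 0.5 mm), Hough
c=calibration("wrist");im=get_image("wrist");s=r.observe()
def ring(rad,z,p,win=.06):
    g=np.arange(-win,win,.0005);X,Y=np.meshgrid(p[0]+g,p[1]+g)
    m=w2p(c,np.stack([X,Y,np.full_like(X,z)],-1)).astype(np.float32)
    q=cv2.cvtColor(cv2.remap(im,m[...,0],m[...,1],cv2.INTER_CUBIC),cv2.COLOR_BGR2GRAY)
    h=cv2.HoughCircles(cv2.GaussianBlur(q,(5,5),0),cv2.HOUGH_GRADIENT,1.5,20,param1=80,param2=15,minRadius=int(rad*2000)-3,maxRadius=int(rad*2000)+3)
    return None if h is None else [(round(p[0]-win+a/2000,4),round(p[1]-win+b/2000,4),e/2) for a,b,e in h[0][:3]]
if __name__=="__main__":
    import sys;a=list(map(float,sys.argv[1:]));print(ring(a[2],a[3],a[:2]),s['position'].round(4),s['contact_force'].round(1))
E
python3 ring.py .52 .01 .0415 .036
```

```text
Traceback (most recent call last):
  File "ring.py", line 11, in <module>
    import sys;a=list(map(float,sys.argv[1:]));print(ring(a[2],a[3],a[:2]),s['position'].round(4),s['contact_force'].round(1))
                                                     ~~~~^^^^^^^^^^^^^^^^^
  File "ring.py", line 6, in ring
    m=w2p(c,np.stack([X,Y,np.full_like(X,z)],-1)).astype(np.float32)
      ~~~^^^^^^^^^^^^^^^^^^^^^^^^^^^^^^^^^^^^^^^^
  File "h.py", line 9, in w2p
    q=rot(c['attitude']).inv().apply(np.asarray(P,float)-c['position'])
  File "scipy/spatial/transform/_rotation.pyx", line 2580, in scipy.spatial.transform._rotation.Rotation.apply
ValueError: Expected input of shape (3,) or (P, 3), got (240, 240, 3).
```

```bash
sed -i 's/m=w2p(c,np.stack(\[X,Y,np.full_like(X,z)\],-1)).astype/m=w2p(c,np.stack([X,Y,np.full_like(X,z)],-1).reshape(-1,3)).reshape(*X.shape,2).astype/' ring.py
python3 ring.py .515 .006 .0415 .036; python3 - <<'E'
from h import *
cv2.imwrite('pics/w5.png',cv2.resize(get_image("wrist"),(800,600)))
E
```

```text
[(np.float32(0.5086), np.float32(0.0064), np.float32(42.55)), (np.float32(0.5169), np.float32(0.0004), np.float32(42.55)), (np.float32(0.5274), np.float32(0.0184), np.float32(41.725))] [ 0.4844 -0.0302 -0.0253] [-0.4 -0.2 -0.3]
```

View pics/w5.png

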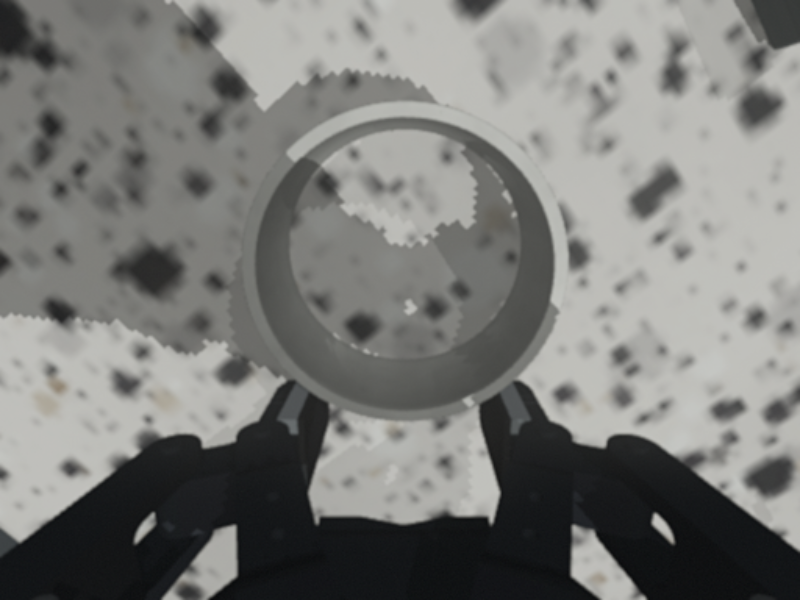

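The sieve now sits against both fingers, upright, with its rim centred at (405,260), so two-finger contact works. I'll compute the TCP-to-centre offset from that.

```bash
python3 - <<'E'
from h import *
c=calibration("wrist");s=r.observe();P=p2w(c,405/1.5625,260/1.5625,.036);e=P-s['position']
print(P.round(4),"offset in tool",(rot(s['ee_rot']).inv().apply(e)*1000).round(1))
t=np.array([.6015,.1124,.036]);print("sieve to go (tool mm)",(rot(s['ee_rot']).inv().apply(t-P)*1000).round(1))
E
```

```text
[0.5162 0.0077 0.036 ] offset in tool [ 49.4   0.4 -61.3]
sieve to go (tool mm) [135.1  -0.3  -0.3]
```

Call:
step_arm([
  [12, 0, 0],
  [28, 0, 0],
  [44, 0, 0],
  [60, 0, 0],
  [76, 0, 0],
  [92, 0, 0],
  [106, 0, 0],
  [116, 0, 0],
], turn=[0, 0, 0, 0, 0, 0, 0, 0])

```text
t: 13.8
position: [0.5583, 0.0602, -0.0255]
ee_rot: [-0.001, 0.904, 0.428, -0.002]
contact_force: [-1.3, -0.4, 0.1]
gripper_width: 0.587
```

Call:
step_arm([
  [6, 0, 0],
  [11, 0, 0],
  [16, 0, 0],
  [20, 0, 0],
  [20, 0, 0],
], turn=[0, 0, 0, 0, 0])

```text
t: 14.42
position: [0.5711, 0.0758, -0.0256]
ee_rot: [-0.001, 0.904, 0.429, -0.001]
contact_force: [0.2, -0.5, -0.9]
gripper_width: 0.587
```

Call:
step_arm([
  [1, 0, 0],
  [2, 0, 0],
  [3, 0, 0],
  [3, 0, 0],
], turn=[0, 0, 0, 0])

```text
t: 14.92
position: [0.5731, 0.0781, -0.0256]
ee_rot: [-0.001, 0.904, 0.428, -0.001]
contact_force: [-0.8, -0.6, -0.1]
gripper_width: 0.596
```

```bash
python3 - <<'E'
from h import *
im=get_image("wrist");s=r.observe();c=calibration("wrist")
cv2.imwrite('pics/w6.png',cv2.resize(im,(800,600),interpolation=cv2.INTER_CUBIC))
print(s['position'],s['contact_force'].round(1))
E
```

```text
[ 0.57306151  0.07815259 -0.02555629] [-0.6 -0.3  0.1]
```

View pics/w6.png

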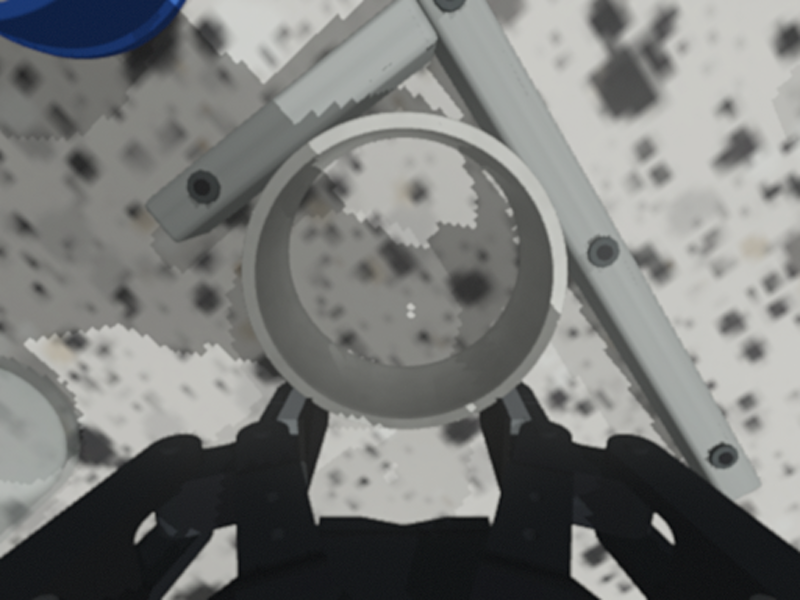

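The sieve is in the corner, upright, with its rim overlapping both arms in the view (centre about (405,268)). It has shifted slightly towards the fingers, so it is probably just touching. I'll press a little until the force shows it.

Call:
step_arm([
  [1, 0, 0],
  [2, 0, 0],
  [2, 0, 0],
], turn=[0, 0, 0])

```text
t: 15.35
position: [0.5744, 0.0798, -0.0256]
ee_rot: [-0.001, 0.904, 0.429, -0.001]
contact_force: [-0.1, -0.9, -0.1]
gripper_width: 0.588
```

Call:
step_arm([
  [1, 0, 0],
  [2, 0, 0],
  [3, 0, 0],
  [3, 0, 0],
], turn=[0, 0, 0, 0])

```text
t: 15.85
position: [0.5752, 0.0819, -0.0258]
ee_rot: [-0.001, 0.904, 0.429, -0.002]
contact_force: [-6.1, -3.2, 3.2]
gripper_width: 0.591
```

Call:
step_arm([
  [1, 0, 0],
  [2, 0, 0],
  [2, 0, 0],
], turn=[0, 0, 0])

```text
t: 16.23
position: [0.5753, 0.0829, -0.026]
ee_rot: [-0.001, 0.904, 0.429, -0.004]
contact_force: [-8.2, -5.2, 4.9]
gripper_width: 0.585
```

The force is mostly from the long arm and it is still creeping in y. I'll press along world +y to seat it on the short arm.

Call:
step_arm([
  [0.8, -0.6, 0],
  [1.6, -1.3, 0],
  [2.4, -1.9, 0],
  [2.4, -1.9, 0],
], turn=[0, 0, 0, 0])

```text
t: 16.73
position: [0.5747, 0.0838, -0.0259]
ee_rot: [-0.001, 0.904, 0.428, -0.005]
contact_force: [-4.7, -18.9, 5.1]
gripper_width: 0.59
```

```bash
python3 - <<'E'
from fit import *
c=calibration("wrist");im=get_image("wrist");s=r.observe()
cv2.imwrite('pics/w7.png',cv2.resize(im,(800,600),interpolation=cv2.INTER_CUBIC))
m=models.silhouettes("square","wrist")
print(s['position'],s['contact_force'].round(1),[x['rect'] for x in m])
g=cv2.cvtColor(im,cv2.COLOR_BGR2GRAY)
# rim: bright/dark outer edge, try Hough in image
h=cv2.HoughCircles(cv2.GaussianBlur(g,(3,3),0),cv2.HOUGH_GRADIENT,1,20,param1=80,param2=20,minRadius=90,maxRadius=110)
if h is not None:
    for a,b,e in h[0][:4]: print(a,b,e,p2w(c,a,b,.036).round(4))
E
```

```text
[ 0.57473772  0.08382021 -0.02593072] [ -5.8 -18.3   5.2] [[101.4, 0.6, 393.0, 321.4]]
259.5 179.5 95.1 [0.6039 0.1181 0.036 ]
```

Reaction on both axes (−6 N in x, −18 N in y), so the sieve is seated on both arms. I'll retreat, raise and look at the scene for the rotor.

Call:
step_arm([
  [-8, 0, 0],
  [-25, 0, 0],
  [-35, 0, -10],
  [-35, 0, -60],
  [-35, 0, -110],
  [-35, 0, -160],
  [-35, 0, -210],
], turn=[0, 0, 0, 0, 0, 0, 0])

```text
t: 17.7
position: [0.5542, 0.0572, 0.1868]
ee_rot: [-0.0, 0.904, 0.428, -0.005]
contact_force: [1.3, 0.1, -0.5]
gripper_width: 0.584
```

```bash
python3 to.py .53 -.02 .30 61
```

```text
t 17.7 pos [0.5542 0.0572 0.1868] yaw 50.7 F [ 1.3  0.1 -0.5] w 0.58
travel [ -76.    29.6 -112.7] turn -10.3
```

Call:
step_arm([
  [-25, 10, -40],
  [-50, 20, -80],
  [-76, 29, -113],
  [-76, 29, -113],
], turn=[-3, -7, -10, -10.3])

```text
t: 18.2
position: [0.5297, -0.021, 0.3035]
ee_rot: [0.001, 0.862, 0.507, -0.003]
contact_force: [-0.3, 0.4, -0.5]
gripper_width: 0.593
```

```bash
python3 - <<'E'
from fit import *
c=calibration("wrist");im=get_image("wrist")
m=models.silhouettes("square","wrist")
p=[.6459,.1507,-.0747]
o=im.copy()
for q,col in zip(hull(c,sqpoly(p),.022),[(255,0,0),(0,0,255)]):cv2.polylines(o,[q.round().astype(int)],True,col,1)
pr=cyl(c,"rotor","wrist",[.456,-.222],.0325,.036);print("rotor",pr)
a=np.linspace(0,6.283,60)
ps=(.6015,.1124)
for ctr,rad,z,col in [(ps,.0415,.036,(0,255,0))]+([(pr[0],.0325,.033,(0,255,255))] if pr else []):
    q=w2p(c,np.c_[ctr[0]+rad*np.cos(a),ctr[1]+rad*np.sin(a),np.full(60,z)]);cv2.polylines(o,[q.round().astype(int)],True,col,1)
A=cv2.resize(o[0:160,190:350],(600,600),interpolation=cv2.INTER_CUBIC)
e=w2p(c,(.454,-.222,.04)).round().astype(int);print(e)
y0,x0=max(0,min(e[1]-40,304)),e[0]-26
B=cv2.resize(o[y0:y0+80,x0:x0+52],(195,300),interpolation=cv2.INTER_CUBIC);B=cv2.copyMakeBorder(B,0,300,0,5,0)
print("crop B origin",x0,y0);cv2.imwrite('pics/w8.png',np.hstack([A,B]));np.save('w8.npy',im)
g=cv2.cvtColor(im,cv2.COLOR_BGR2GRAY)
E
```

```text
rotor (array([ 0.45758656, -0.21936765]), np.float64(0.17265921831130981))
[277 281]
crop B origin 251 241
```

View pics/w8.png

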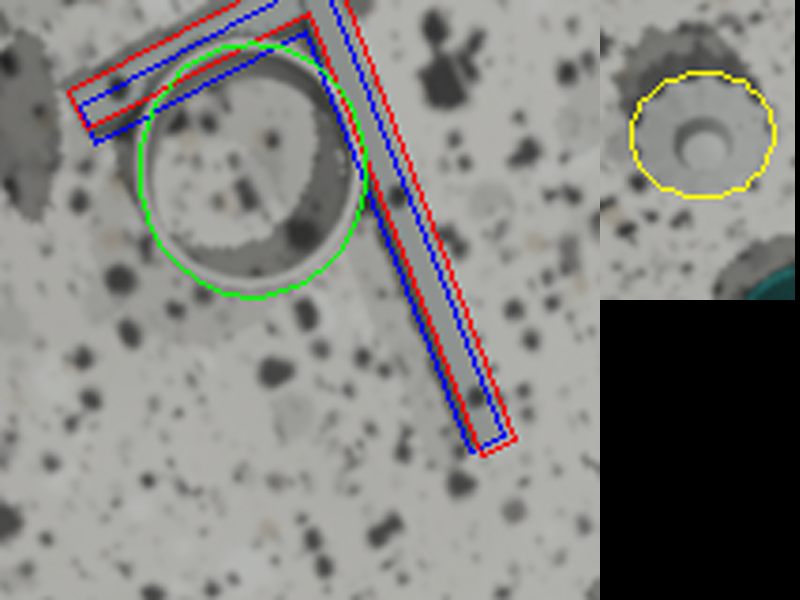

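The sieve is snug against both arms: its rim follows the green target circle within about 2 mm, and the square outline shows the same small shift. The rotor fit is good, centred at about (702,135) in the crop, world (0.458, −0.219). Rotor target is about (0.6035, 0.041), along 60.7°, 298 mm. I'll close the jaws to about 32 mm and go behind it.

```bash
python3 to.py .424 -.280 .1 60.7
```

```text
t 18.35 pos [ 0.5291 -0.0193  0.2997] yaw 61.0 F [ 0.3 -0.8 -0.5] w 0.59
travel [-277.5   36.1  201.5] turn 0.3
```

Call:
step_arm([
  [-45, 6, 20],
  [-90, 12, 40],
  [-135, 18, 60],
  [-180, 24, 80],
  [-225, 30, 110],
  [-277, 36, 140],
  [-277, 36, 175],
  [-277, 36, 201],
], turn=[0.3, 0.3, 0.3, 0.3, 0.3, 0.3, 0.3, 0.3], claw=-0.25)

```text
t: 19.35
position: [0.4232, -0.2788, 0.0981]
ee_rot: [-0.003, 0.863, 0.505, -0.005]
contact_force: [0.2, -0.1, -0.1]
gripper_width: 0.373
```

```bash
python3 to.py .424 -.280 -.020 60.7
```

```text
t 19.35 pos [ 0.4232 -0.2788  0.0981] yaw 60.6 F [ 0.2 -0.1 -0.1] w 0.37
travel [1.00e-01 2.40e+00 1.18e+02] turn -0.1
```

Call:
step_arm([
  [0, 2, 30],
  [0, 2, 65],
  [0, 2, 95],
  [0, 2, 112],
  [0, 2, 118],
  [0, 2, 118],
], turn=[0, 0, 0, 0, 0, 0])

```text
t: 20.1
position: [0.4237, -0.2799, -0.0198]
ee_rot: [-0.003, 0.863, 0.505, -0.005]
contact_force: [0.2, -0.4, 0.1]
gripper_width: 0.376
```

```bash
cat > rot.py <<'E'
from fit import *
import sys
c=calibration("wrist");get_image("wrist");s=r.observe()
p0=s['position'][:2]+float(sys.argv[1])*rot(s['ee_rot']).as_matrix()[:2,0]
q=cyl(c,"rotor","wrist",list(p0),.0325,.036,60)
print(s['t'],s['position'].round(4),s['contact_force'].round(1),"rotor",q)
if q: print("offset tool",(rot(s['ee_rot']).inv().apply([*(q[0]-s['position'][:2]),0])*1000).round(1),"to go",(rot(s['ee_rot']).inv().apply([*(np.array([.6035,.0408])-q[0]),0])*1000).round(1))
E
python3 rot.py .069
```

```text
20.15 [ 0.424  -0.2801 -0.0194] [0.3 0.  0.3] rotor (array([ 0.45533206, -0.22466671]), np.float64(0.20285183191299438))
offset tool [63.7  0.1 -0.4] to go [304.   -1.1  -2.1]
```

Aligned with the rotor (lateral error 0.1 mm). Pushing.

Call:
step_arm([
  [8, 0, 0],
  [18, 0, 0],
  [30, 0, 0],
  [44, 0, 0],
  [60, 0, 0],
  [76, 0, 0],
  [90, 0, 0],
  [98, 0, 0],
], turn=[0, 0, 0, 0, 0, 0, 0, 0])

```text
t: 21.2
position: [0.4725, -0.1939, -0.02]
ee_rot: [-0.002, 0.863, 0.505, -0.005]
contact_force: [-0.5, -1.3, 0.7]
gripper_width: 0.373
```

```bash
python3 rot.py .046
```

```text
21.25 [ 0.4727 -0.1935 -0.02  ] [ 0.4  0.1 -0.5] rotor (array([ 0.49295883, -0.1589846 ]), np.float64(0.18849074840545654))
offset tool [40.   0.8 -0.3] to go [228.3  -1.5  -1.5]
```

The rotor follows, centred. Continuing.

Call:
step_arm([
  [10, 0, 0],
  [25, 0, 0],
  [40, -0.5, 0],
  [56, -0.5, 0],
  [72, -1, 0],
  [88, -1, 0],
  [102, -1, 0],
  [112, -1, 0],
], turn=[0, 0, 0, 0, 0, 0, 0, 0])

```text
t: 22.3
position: [0.5267, -0.095, -0.0208]
ee_rot: [-0.002, 0.863, 0.505, -0.005]
contact_force: [-0.6, -2.7, 0.8]
gripper_width: 0.376
```

Call:
step_arm([
  [10, 0, 0],
  [22, 0, 0],
  [36, 0, 0],
  [50, 0, 0],
  [64, 0, 0],
  [76, 0, 0],
  [86, 0, 0],
  [92, 0, 0],
], turn=[0, 0, 0, 0, 0, 0, 0, 0])

```text
t: 23.3
position: [0.572, -0.0142, -0.0215]
ee_rot: [-0.002, 0.863, 0.505, -0.005]
contact_force: [-1.0, -2.2, 0.9]
gripper_width: 0.378
```

```bash
python3 rot.py .044
```

```text
23.35 [ 0.5722 -0.0139 -0.0214] [-0.2  0.3 -1. ] rotor (array([0.59260368, 0.02016986]), np.float64(0.19028425216674805))
offset tool [39.6  1.1 -0.3] to go [23.3 -0.6 -0.1]
```

Call:
step_arm([
  [4, 0, 0],
  [8, 0, 0],
  [11, 0, 0],
  [14, 0, 0],
  [14, 0, 0],
], turn=[0, 0, 0, 0, 0])

```text
t: 24.02
position: [0.579, -0.0018, -0.0216]
ee_rot: [-0.002, 0.863, 0.505, -0.005]
contact_force: [0.4, 0.0, 0.1]
gripper_width: 0.375
```

Call:
step_arm([
  [1, 0, 0],
  [2, 0, 0],
  [3, 0, 0],
], turn=[0, 0, 0])

```text
t: 24.4
position: [0.5805, 0.0008, -0.0216]
ee_rot: [-0.002, 0.863, 0.505, -0.005]
contact_force: [-0.2, -2.5, 1.3]
gripper_width: 0.374
```

Call:
step_arm([
  [1, 0, 0],
  [2, 0, 0],
  [3, 0, 0],
], turn=[0, 0, 0])

```text
t: 24.78
position: [0.5819, 0.0035, -0.0217]
ee_rot: [-0.002, 0.863, 0.505, -0.005]
contact_force: [-1.6, -1.7, 1.5]
gripper_width: 0.375
```

```bash
python3 rot.py .042
```

```text
24.825 [ 0.582   0.0036 -0.0216] [-1.5 -1.3  0.8] rotor (array([0.60214348, 0.03817507]), np.float64(0.19779735803604126))
offset tool [40.   0.6 -0.3] to go [ 3.  -0.1 -0. ]
```

Call:
step_arm([
  [1, 0, 0],
  [2, 0, 0],
  [2, 0, 0],
], turn=[0, 0, 0])

```text
t: 25.25
position: [0.583, 0.0054, -0.0217]
ee_rot: [-0.002, 0.863, 0.506, -0.005]
contact_force: [0.0, -0.9, 1.3]
gripper_width: 0.375
```

Call:
step_arm([
  [1, 0, 0],
  [2, 0, 0],
  [2, 0, 0],
], turn=[0, 0, 0])

```text
t: 25.62
position: [0.5841, 0.0073, -0.0217]
ee_rot: [-0.002, 0.863, 0.506, -0.005]
contact_force: [-0.4, -0.6, 0.0]
gripper_width: 0.375
```

Call:
step_arm([
  [1, 0, 0],
  [2, 0, 0],
  [2, 0, 0],
], turn=[0, 0, 0])

```text
t: 26.0
position: [0.5847, 0.0087, -0.0217]
ee_rot: [-0.002, 0.863, 0.506, -0.005]
contact_force: [-2.4, -4.3, 2.4]
gripper_width: 0.375
```

Call:
step_arm([
  [1, 0, 0],
  [2, 0, 0],
  [2, 0, 0],
], turn=[0, 0, 0])

```text
t: 26.38
position: [0.5848, 0.0092, -0.0218]
ee_rot: [-0.002, 0.863, 0.506, -0.007]
contact_force: [-6.1, -11.0, 5.4]
gripper_width: 0.375
```

Firm reaction (−6, −11 N). I'll check the long-arm contact with a nudge along the square's +x.

Call:
step_arm([
  [0.3, 0.8, 0],
  [0.6, 1.6, 0],
  [0.6, 1.6, 0],
], turn=[0, 0, 0])

```text
t: 26.75
position: [0.5849, 0.0087, -0.0221]
ee_rot: [-0.003, 0.863, 0.506, -0.008]
contact_force: [-7.8, -4.6, 5.7]
gripper_width: 0.369
```

```bash
python3 rot.py .042
```

```text
26.8 [ 0.5849  0.0087 -0.0221] [-8.4 -3.9  5.6] rotor (array([0.60568567, 0.04284613]), np.float64(0.20621049404144287))
offset tool [40.   1.5 -0.5] to go [-2.9 -0.9  0. ]
```

Blocked in x as well, so it is on the arm. A final light press along the push direction to restore the sieve contact, then a straight retreat.

Call:
step_arm([
  [0.8, -0.4, 0],
  [1.4, -0.8, 0],
  [1.4, -0.8, 0],
], turn=[0, 0, 0])

```text
t: 27.22
position: [0.5845, 0.0094, -0.022]
ee_rot: [-0.003, 0.862, 0.506, -0.009]
contact_force: [-4.2, -8.2, 5.1]
gripper_width: 0.375
```

Call:
step_arm([
  [-3, 0, 0],
  [-10, 0, 0],
  [-25, 0, 0],
  [-40, 0, 0],
  [-40, 0, -40],
  [-40, 0, -100],
  [-40, 0, -160],
  [-40, 0, -200],
], turn=[0, 0, 0, 0, 0, 0, 0, 0])

```text
t: 28.22
position: [0.5688, -0.0255, 0.1814]
ee_rot: [-0.002, 0.863, 0.506, -0.008]
contact_force: [-0.5, -0.5, -0.5]
gripper_width: 0.374
```

```bash
python3 to.py .53 0 .25 60.7; python3 - <<'E'
from h import *
c=calibration("wrist");im=get_image("wrist");print(w2p(c,[(.604,.041,.036),(.601,.115,.036),(.645,.153,.022)]).round())
E
```

```text
t 28.225 pos [ 0.5688 -0.0255  0.1814] yaw 60.8 F [-0.5 -0.5 -0.5] w 0.37
travel [  2.5 -47.1 -68.1] turn 0.1
[[258. 103.]
 [218.  35.]
 [239. -25.]]
```

Call:
step_arm([
  [11, -7, 20],
  [22, -14, 40],
  [33, -20, 60],
  [33, -20, 60],
], turn=[0, 0, 0, 0])

```text
t: 28.78
position: [0.5669, 0.0131, 0.123]
ee_rot: [-0.001, 0.862, 0.506, -0.008]
contact_force: [-0.6, -0.7, 0.8]
gripper_width: 0.382
```

```bash
python3 - <<'E'
from h import *
c=calibration("wrist");im=get_image("wrist");np.save('w9.npy',im)
q=w2p(c,[(.604,.041,.036),(.601,.115,.036),(.645,.153,.022)]);print(q.round())
A=cv2.resize(im[0:200,150:370],(560,509),interpolation=cv2.INTER_CUBIC)
t=cv2.resize(get_image("top")[140:250,190:350],(240,165),interpolation=cv2.INTER_CUBIC)
t=cv2.copyMakeBorder(t,0,509-165,0,0,0);cv2.imwrite('pics/w9.png',np.hstack([A,t]))
E
```

```text
[[281. 141.]
 [235.  63.]
 [259.  -8.]]
```

View pics/w9.png

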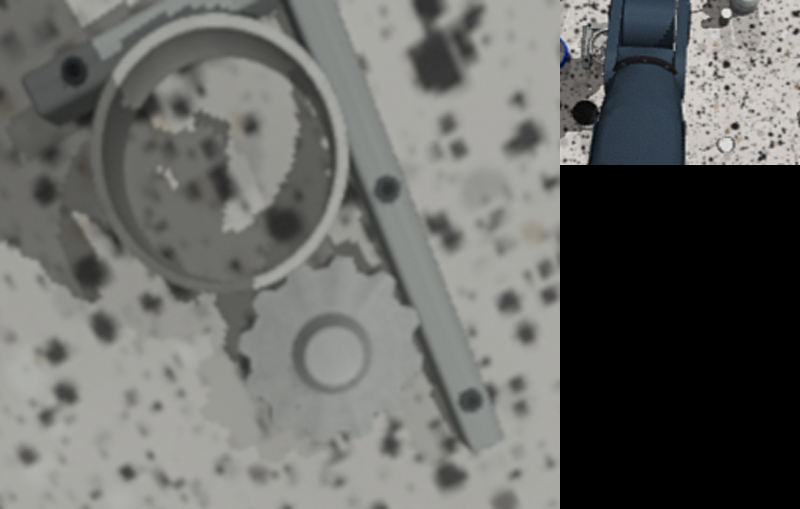

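The final view shows, in crop pixels, the sieve centred at about (221,152), its rim lying on both arms. The rotor's hub is at (334,355); its teeth meet the sieve at about (292,275) and the long arm at about (418,325). Both parts are upright. Now a numeric check of the gaps.

```bash
python3 - <<'E'
from fit import *
c=calibration("wrist");im=get_image("wrist")
def reg(l,k=0):
    ms=models.silhouettes(l,"wrist");print(l,[(np.round(m['rect']),round(m['confidence'],2)) for m in ms]);return ms
S=reg("sieve");Rr=reg("rotor");Q=reg("square")
def hullreg(m):
    v,u=np.nonzero(m);h=cv2.convexHull(np.c_[u,v].astype(np.int32));o=np.zeros(m.shape,np.uint8);cv2.fillPoly(o,[h],1);return o
near=lambda ms,e:min(ms,key=lambda m:np.hypot(m['rect'][0]+m['rect'][2]/2-e[0],m['rect'][1]+m['rect'][3]/2-e[1]))['region']
s=hullreg(near(S,(235,63)));ro=hullreg(near(Rr,(281,141)))
ps,f1=fit(lambda p:mask_cy(c,p,.0415,.036),s,[.601,.115],[.006,.006])
pr,f2=fit(lambda p:mask_cy(c,p,.0325,.033),ro,[.604,.041],[.006,.006])
k=1-np.maximum(s,ro).astype(np.float32)
q,f3=fit(lambda p:mask_sq(c,p)*k,near(Q,(290,60))*k,[.645,.152,-.0747],[.005,.005,.03])
M=np.array([[np.cos(q[2]),-np.sin(q[2])],[np.sin(q[2]),np.cos(q[2])]])
print("square",q.round(4),"fits",round(f1,2),round(f2,2),round(f3,2))
print("sieve in square mm",((ps-q[:2])@M*1000).round(1),"rotor",((pr-q[:2])@M*1000).round(1),"centre dist",(np.hypot(*(ps-pr))*1000).round(1))
E
```

```text
sieve [(array([186.,   5.,  99., 111.]), 0.61)]
rotor [(array([243.,  99.,  71.,  74.]), 0.84)]
square [(array([155.,   0., 193., 175.]), 0.81)]
square [ 0.6454  0.1509 -0.0705] fits 0.01 0.06 0.04
sieve in square mm [-40.4 -39.2] rotor [ -32.9 -110.4] centre dist 71.6
```

The measured gaps are zero or slightly negative (sieve −40.4/−39.2 mm, rotor −32.9 mm, centres 71.6 mm against a nominal 74 mm), so everything is in contact within measuring error. Handing in.

```bash
python3 -c "
from rig import order,r
s=r.observe();print(s['t'],s['position'],s['contact_force']);print(order.job_done())"
```

```text
29.075 [0.56912433 0.01214938 0.1262284 ] [-0.17356073  0.04775384 -0.11899666]
the job is handed in; nothing more can be done
None
```

I pushed the grey sieve into the corner of the square with two fingers, then pushed the rotor along the long arm against the sieve. I handed the job in at t = 29 s with the arm raised clear.

**What the last checks showed**
- **Sieve:** it was pressed until both arms pushed back (about 6 N in x and 18 N in y). The last image fit puts it at (−40.4, −39.2) mm of the square, against a nominal −41.5/−41.5.
- **Rotor:** it was blocked in both directions, at about 8 N against the arm and 11 N against the sieve. The image fit puts it 32.9 mm from the arm's face and 71.6 mm from the sieve's centre, against a nominal 33 and 74.
- The fits come out 1–5 mm on the overlapping side (the rotor 4.6 mm off along the arm). I read that as touching plus measurement error; the picture shows both parts upright and in contact.

**What went wrong or disagreed**
- **First push missed:** the fingers passed over the sieve without moving it, because the fingertips are really about 35 mm short of the reported TCP. I found this by feeling down to the bench. That peaked at about 40 N at the fingertips, right at the 40 N limit set for the arm and gripper body.
- **Bystanders not fully re-checked:** I did not re-measure them at the end. None was in the push paths, and the jar and cup show in the last top view, partly covered by the arm.

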